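Find which way the fogger cap undoes and hold it off

TASK

Slide the steel keeper fully back off the gecko fogger's filler cap, then undo the cap and lift it off. It is a part-turn cap that opens clockwise on some tanks and anticlockwise on others, and nobody remembers which this is: find out by trying it, and finish while still holding the cap upright, straight above its neck and about 6 cm up from its seat. Leave the things around it where they are.

Things in the scene. Friction and masses are not known exactly. Their poses are not given: they have to be found in the camera images.
- fogger: Fixed grey plastic fogger tank, 195 x 220 mm, flat deck 45 mm above the work surface. Origin under the neck axis, at the work surface; z up, x towards its raised pump hump (55 to 135 mm from the neck axis, top 92 mm up), y towards the steel keeper.
- neck (a point): Centre of the rim of the tank's filler neck, 80 mm above the work surface, axes as the fogger's. The neck is a black tube, 51 mm outside diameter, standing 35 mm above the deck.
- cap: Loose white filler cap, 0.04 to 0.09 kg; origin at the centre of its disc's underside, which rests on the neck rim (2 mm vertical play while locked); a stem and cross-bar reach 20 mm below. It turns about the vertical: one way a stop blocks it within 0.1 rad; the other way it turns easily to a stop at 1.4 rad and lifts straight out from 0.9 rad on. Which way differs each time and cannot be seen.
- cap_wing (a point): Centre of the upright wing (grip bar) on the cap, 24 mm above the disc's underside. The wing is 46 mm long along this frame's x, 12 mm thick along y, 32 mm tall (16 mm above and below this point); z is up. It stands on the cap's disc, 56 mm across and 8 mm thick. Closed, the wing lies along the fogger's x axis.
- keeper_tab (a point): Centre of the keeper slide's upright steel gripping tab: 10 mm thick along this frame's y (the sliding direction, away from the neck), 28 mm wide along x; its top is 15.5 mm above this point, its foot 17 mm below. From the foot a tongue 26 mm wide, 5 mm thick, runs towards the neck and over the rim of the cap's disc.
- keeper (a joint): Travel of the keeper slide in m: 0 = tongue fully over the cap's rim, 0.055 = fully back against its end stop. It grows along the fogger's +y (away from the neck), and stays where it is left (about 1.5 N of friction). The tab starts about 76 mm from the neck axis plus this travel.
- dish_mid (a point): Centre of a sage ceramic dish, 72 mm across, 26 mm high, standing on the slate tile. Bystander.
- slate_mid (a point): Centre of a slate tile, 100 x 100 x 8 mm, lying beside the fogger. Bystander.
- probe_mid (a point): Centre of a white plastic thermometer probe holder, 32 x 44 mm foot, 54 mm high, in front of the fogger. Bystander.
- tub_mid (a point): Centre of a clear lidded tub, 166 x 126 mm, 87 mm high. Bystander.
- tongs_mid (a point): Middle of bamboo-handled feeding tongs lying flat, 220 mm long along their x, 24 mm wide, 9 mm high. Bystander.
- jar_mid (a point): Centre of a closed jar, 60 mm across, 85 mm high. Bystander.
Not all that is in view belongs to the job. What is shaped like the cap but green or purple is not meant.

How it is judged:
By the outcome, as a careful person would: the job done as asked, in the order asked, and still so for the second after the job is handed in, while the arm keeps its last pose, push and grip.
It also fails if it takes over 54 s, if anything falls off the work surface, if the arm or the gripper's body presses on something with over 40 N, if the wrist force passes 120 N, or if a joint passes its speed limit or range.

ROBOT

A 6-joint arm with a two-finger parallel gripper is mounted at the origin on the work surface. World frame = base frame: x ahead of the robot, y to its left, z up, the work surface at z = 0. Lengths are in m, angles in degrees, forces in N, time in s.
With the tool pointing down it reaches from about 0.3 to 0.75 m from the base axis. Payload 8.5 kg.
Tool frame: the origin (TCP) lies midway between the tips of the shut fingers; the grasp point (between the pads) lies 19 mm behind it; y points along the fingers, x is the direction in which the jaws open and shut, and the axes are right-handed (so a half turn about y gives the same grasp; the last joint's range is limited). The gripper opens to 85 mm and grips with 20 to 120 N. Pads are 22 mm wide; open, the fingers measure 114 mm over their backs; the gripper's body (76 mm by 85 mm) begins 54 mm behind the grasp point. The pads swing forward as they close: fully open they stand 13 mm farther back than shut.
Start: joints at [-86.935, 21.807, 74.336, -0, 83.858, -12.336], TCP at [0.146, -0.53, 0.231] pointing down, gripper open.
Joint ranges: [-178.18, 178.18], [-50.72, 133.34], [12.68, 142.11], [-81.47, 261.47], [9.98, 163.14], [-165.26, 165.26]. Speed limits (degrees/s): [136.94, 136.94, 180, 180, 180, 180].

INTERFACE

Orientations are given as a 3x3 rotation matrix whose columns are the frame's x, y, z axes.
In Python, from rig import env gives the robot as it stands.
- The arm moves only by the tool carry_out, never from a script. Its argument "plan" is a list of rows, each a list of 3 entries, a list of its own where there are three numbers: the shift along the tool's x, y, z in m, then the turn, a rotation vector about the tool's x, y, z in degrees, then the finger opening in m, from 0 to 0.0854. In form: [[[dx, dy, dz], [ax, ay, az], jaw], ...]. A call has 1 to 8 rows; each row shifts and turns the commanded pose from where the row before left it, along the tool's axes as they then stand; what a row does not reach is not made up. A row lasts 1/8 s, in which the tool goes at most 62.5 mm and 10.7 degrees, less where a joint would pass 70% of its speed; a pose out of reach is approached as far as the arm can. A call is refused whole if a number of a shift passes 0.0625 or a number of a turn 10.7, either way. A call with a gripper value outside its range is refused whole. The fingers move at their own pace and stop on an object; "force" is the grip in N (left out, the last holds). Time passes only in rows, so rows that do not move let the fingers close. It gives the time, the measured TCP pose, the force and the opening at its end, in the units of the state.
- env.observe(): the state, without advancing time (a new reading comes with each control period).
- env.get_image(name): name is "scene" or "top" or "wrist"; returns a dict with "image" (420x560x3 uint8, red, green, blue), "vfov" (degrees; the focal length in pixels is half the picture's height over the tangent of half this angle, whatever the lens; pixels are square), "cx", "cy" (the principal point, pixels), "rvec" (rotation vector, rad) and "tvec" (3), from world to camera coordinates, as OpenCV has them; the wrist camera has in their place "tool_from_camera" (4x4, takes a point from camera to tool coordinates, whose origin is the TCP and whose axes are the tool frame's). Camera axes: x right, y down, z forward; pixel columns grow to the right and rows downward; lengths in m; the calibration is good to about 2 mm. A picture is of the moment at which its call begins: read the wrist's pose just before it. There is no depth.
- env.close_job(): hands the job in, once; it reports no verdict.
Trained networks look in a picture, given as the dict that the camera call returned (one of the last four; its "shot" number tells which), for a name from the list of things; names that differ only in an ending like _2 or _b are one class to them, and where a whole thing is asked for, a point or a joint stands for the part that bears it (a point fixed in the world has none). Each returns a list of dicts, best first, with "conf" (0 to 1); they miss things now and then, are a little off and sometimes report something else, mostly with a low value. They report only what shows in the picture. A call takes as long as a camera call. They do not tell look-alikes from the thing itself.
- env.outline_of(target, picture): "mask" (420x560 bool, what is visible of it) and "pixel" ([row, column] in pixels, amid what is visible of it).
The state is a dict: "time_s": time; "q": joint angles; "qvel": joint speeds; "joint_efforts": joint torques, N m; "position": TCP position; "tool_rot": TCP orientation; "ft_force": force on the tool from outside, world axes, zero at the start; "wrist_torque": the same for the moment, N m; "grip_width": finger opening in m.
Only numpy, scipy, OpenCV 4.12 (cv2) and the standard library are available. Lean on these libraries where they do the work, as an engineer would, in place of code of your own. Each camera call takes 0.05 s, during which the arm holds its last target.

## Working session

There is one attempt and no reset: what is moved stays moved. The work goes in short steps, Python scripts to look and compute and a tool call to move; the robot and the scene stay as the last step left them, time stands still between calls to the robot, and variables do not carry over. Pictures are saved under pics/ and viewed, and the job is handed in when it is done.

Besides the shell and the picture viewer there is one more tool, called after "Request:" as name([rows], argument=value, ...), one row to a line, values as JSON. carry_out: Moves the arm, as the interface text tells. Its arguments: {"type":"object","properties":{"plan":{"type":"array","items":{"type":"array"}},"force":{"type":"number"}},"required":["plan"]}

```bash
ls; mkdir -p pics; python3 - <<'E'
from rig import env
import cv2
o=env.observe(); print({k:(v.tolist() if hasattr(v,'tolist') else v) for k,v in o.items()})
for n in ["scene","top"]:
    p=env.get_image(n); cv2.imwrite(f"pics/{n}0.png",p["image"][:,:,::-1])
    print(n,{k:v for k,v in p.items() if k!="image"})
    for t in ["cap","cap_wing","keeper_tab","keeper","fogger","neck"]:
        for tt in [t]:
            try:
                for d in env.outline_of(t,p): print(t,round(d["conf"],2),d["pixel"],d["mask"].sum())
            except Exception as e: print(t,e)
E
```

```text
pics
{'time_s': 0.0, 'q': [-86.93410082373966, 21.840846272215913, 74.38669080476971, -0.0004713108345527311, 83.85982288968745, -12.334828158382647], 'qvel': [0.04096073530588168, -0.17519549291507133, -0.015318999672091226, -0.043197557567261444, 0.10981540672913734, 0.03397103339775451], 'joint_efforts': [-0.0007933274901006371, -44.845601320266724, -23.127840757369995, -0.00022897861526871566, 0.004840018227696419, -1.2413251226917055e-05], 'position': [0.14604989352863987, -0.5299283703692006, 0.23070174008172079], 'tool_rot': [[0.2655691434407329, -8.971583739879877e-05, 0.964091812019594], [-0.9640906628373281, 0.0015220986623064787, 0.2655689685289747], [-0.001491268599814416, -0.9999988375826897, 0.00031772823683621604]], 'ft_force': [0.3947756373959224, -0.22590358580789388, 0.15514350654831818], 'wrist_torque': [0.036358594827408025, -0.05063659361705216, -0.0406967885516698], 'grip_width': 0.08540127238915307}
scene {'vfov': 45.02932151773888, 'cx': 274.14559876853855, 'cy': 216.02353605812684, 'rvec': array([ 2.07011624,  0.88854207, -0.41765454]), 'tvec': array([-0.3899
[... 290 characters left out ...]

fogger 0.77 [247.3, 263.4] 4552
fogger 0.48 [337.7, 131.8] 4829
neck 0.91 [251.0, 257.8] 4639
top {'vfov': 48.813223719246864, 'cx': 283.0621564401791, 'cy': 207.82126975415318, 'rvec': array([ 2.17141732, -2.18075476,  0.08700462]), 'tvec': array([0.00478543, 0.5532722 , 1.32188625]), 'shot': 2}
cap 0.65 [272.0, 371.4] 314
cap 0.61 [252.5, 113.4] 539
cap 0.58 [225.5, 319.2] 272
cap 0.58 [272.0, 319.2] 338
cap 0.23 [187.7, 457.7] 3192
cap_wing 0.88 [272.0, 367.2] 313
cap_wing 0.61 [221.6, 319.0] 260
cap_wing 0.55 [270.4, 321.8] 295
keeper_tab 0.79 [214.5, 298.8] 230
keeper_tab 0.38 [215.7, 356.4] 698
keeper 0.75 [219.0, 299.8] 276
fogger 0.73 [201.9, 304.3] 5034
neck 0.8 [203.5, 303.4] 5057
```

View pics/scene0.png

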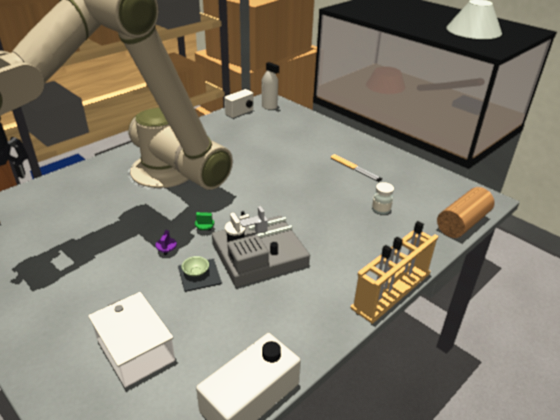

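View pics/top0.png

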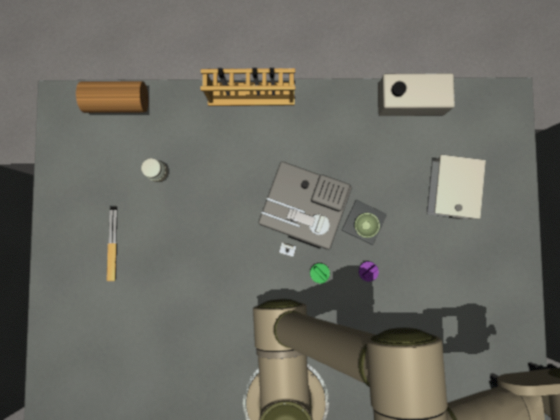

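```bash
python3 - <<'E'
import cv2
a=cv2.imread("pics/scene0.png")[180:290,130:330]; cv2.imwrite("pics/sc_crop.png",cv2.resize(a,(800,440),interpolation=cv2.INTER_CUBIC))
a=cv2.imread("pics/top0.png")[140:300,230:430]; cv2.imwrite("pics/top_crop.png",cv2.resize(a,(750,600),interpolation=cv2.INTER_CUBIC))
E
```

```text
(no output)
```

View pics/sc_crop.png

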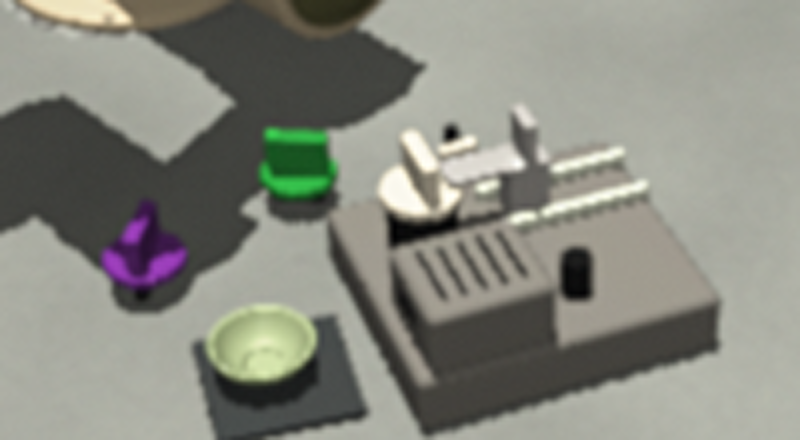

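View pics/top_crop.png

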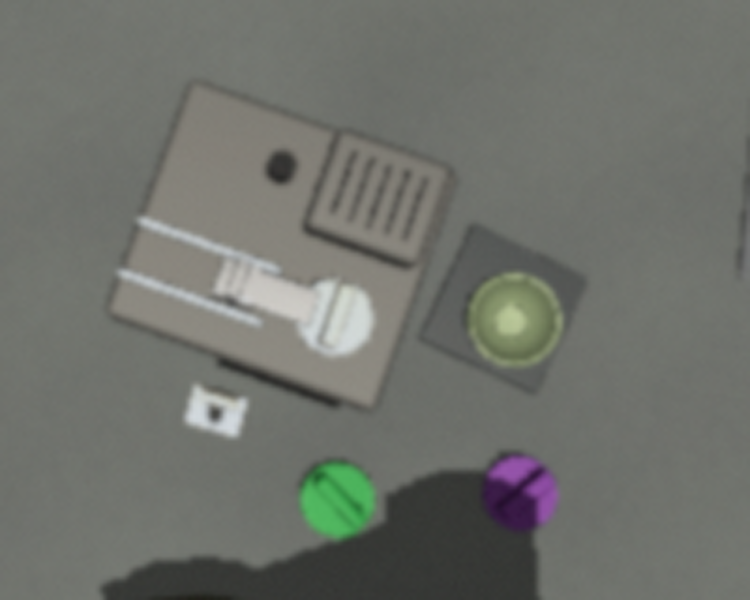

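```bash
cat > h.py <<'E'
import numpy as np, cv2
from rig import env
def K(p):
    h=p["image"].shape[0]; f=h/2/np.tan(np.radians(p["vfov"])/2)
    return np.array([[f,0,p["cx"]],[0,f,p["cy"]],[0,0,1]])
def ext(p,o=None):
    if "rvec" in p: return cv2.Rodrigues(np.array(p["rvec"]))[0],np.array(p["tvec"],float)
    T=np.eye(4);T[:3,:3]=o["tool_rot"];T[:3,3]=o["position"]
    C=np.linalg.inv(T@np.array(p["tool_from_camera"])); return C[:3,:3],C[:3,3]
def onz(p,uv,z,o=None):
    R,t=ext(p,o); d=R.T@np.linalg.inv(K(p))@np.array([uv[0],uv[1],1.]); c=-R.T@t
    return c+d*(z-c[2])/d[2]
def proj(p,X,o=None):
    R,t=ext(p,o); q=(K(p)@(R@np.atleast_2d(X).T+t[:,None])).T; return q[:,:2]/q[:,2:]
E
python3 - <<'E'
from h import *
p=env.get_image("top")
c=lambda u,v:(230+u/3.75,140+v/3.75)
for n,uv,z in [("TL",(193,80),.045),("BL",(110,315),.045),("BR",(375,408),.045),("wing",(338,315),.12),("disc",(337,317),.088),("tabtop",(235,277),.12),("r1a",(140,220),.045),("r1b",(275,268),.045),("humpa",(318,228),.092),("humpb",(410,265),.092)]:
    print(n,onz(p,c(*uv),z).round(4))
for t in ["dish_mid","slate_mid","probe_mid","tub_mid"]:
    for d in env.outline_of(t,p)[:2]: print(t,d["conf"],d["pixel"],onz(p,d["pixel"][::-1],.03))
E
```

```text
TL [0.6861 0.0064 0.045 ]
BL [0.5055 0.0702 0.045 ]
BR [ 0.4342 -0.1304  0.045 ]
wing [ 0.501  -0.0975  0.12  ]
disc [ 0.5011 -0.0992  0.088 ]
tabtop [ 0.5286 -0.0238  0.12  ]
r1a [0.578  0.0473 0.045 ]
r1b [ 0.5407 -0.0556  0.045 ]
humpa [ 0.5665 -0.0856  0.092 ]
humpb [ 0.5389 -0.1529  0.092 ]
dish_mid 0.95 [225.7, 364.9] [ 0.49998319 -0.23315073  0.03      ]
slate_mid 0.91 [216.1, 358.4] [ 0.52777467 -0.21493452  0.03      ]
probe_mid 0.47 [248.0, 287.0] [ 0.43690243 -0.00845022  0.03      ]
tub_mid 0.81 [189.0, 454.6] [ 0.60522215 -0.49484814  0.03      ]
```

Candidates for the cap in the top image are white at (319,225), green at (320,272) and purple at (368,271). I choose the white one on the tank, next to the keeper. The crop confirms it: white disc, upright wing, keeper tongue over the rim. Next I move above it for a close look.

Request:
carry_out([
  [[-0.035,-0.004,0.0475],[0,0,0],0.05],
  [[-0.035,-0.004,0.0475],[0,0,0],0.05],
  [[-0.035,-0.004,0.0475],[0,0,0],0.05],
  [[-0.035,-0.004,0.0475],[0,0,0],0.05],
  [[-0.035,-0.004,0.0475],[0,0,0],0.05],
  [[-0.035,-0.004,0.0475],[0,0,0],0.05],
  [[-0.035,-0.004,0.0475],[0,0,0],0.05],
  [[-0.035,-0.004,0.0475],[0,0,0],0.05],
])

```text
time_s: 1.95
position: [0.439, -0.1577, 0.2637]
tool_rot: [[0.265, 0.001, 0.964], [-0.964, -0.0, 0.265], [0.001, -1.0, 0.0]]
ft_force: [0.4, -1.2, 0.6]
grip_width: 0.05
```

Request:
carry_out([
  [[-0.035,-0.004,0.0475],[0,0,0],0.05],
  [[-0.035,-0.004,0.0475],[0,0,0],0.05],
  [[0,0,0],[0,-10.4,0],0.05],
  [[0,0,0],[0,-10.4,0],0.05],
  [[0,0,0],[0,-10.4,0],0.05],
  [[0,0,0],[0,-10.4,0],0.05],
  [[0,0,0],[0,-10.4,0],0.05],
  [[0,0,0],[0,-10.4,0],0.05],
])

```text
time_s: 2.95
position: [0.511, -0.0666, 0.2714]
tool_rot: [[0.979, 0.0, 0.205], [-0.205, -0.0, 0.979], [0.0, -1.0, -0.0]]
ft_force: [0.1, -0.1, -0.4]
grip_width: 0.0499
```

Request:
carry_out([
  [[0,0,0],[0,-10.4,0],0.05],
  [[0,0,0],[0,-10.4,0],0.05],
  [[0,0,0],[0,-10.4,0],0.05],
  [[0,0,0],[0,-10.4,0],0.05],
  [[0,0,0],[0,-10.4,0],0.05],
  [[0,0,0],[0,-10.4,0],0.05],
  [[0,0,0],[0,-10.4,0],0.05],
  [[0,0,0],[0,-10.4,0],0.05],
])

```text
time_s: 3.95
position: [0.5111, -0.0667, 0.2714]
tool_rot: [[0.32, 0.0, -0.947], [0.947, -0.0, 0.32], [0.0, -1.0, -0.0]]
ft_force: [0.3, -0.1, 0.3]
grip_width: 0.05
```

```bash
cat > look.py <<'E'
import sys
from h import *
def look(tag,targets=("cap_wing","keeper_tab","cap")):
    o=env.observe(); p=env.get_image("wrist"); im=p["image"][:,:,::-1].copy()
    cv2.imwrite(f"pics/{tag}_w.png",im)
    print("t",o["time_s"],"pos",np.round(o["position"],4),"yaw",np.degrees(np.arctan2(o["tool_rot"][1][0],o["tool_rot"][0][0])).round(2),"grip",o["grip_width"],"F",np.round(o["ft_force"],1),"q",np.round(o["q"],1))
    for t in targets:
        for d in env.outline_of(t,p)[:3]: print(t,round(d["conf"],2),d["pixel"],d["mask"].sum())
    return o,p
if __name__=="__main__": look(sys.argv[1])
E
python3 look.py a
```

```text
t 3.95 pos [ 0.5111 -0.0667  0.2714] yaw 71.34 grip 0.049951745731982244 F [ 0.3 -0.1  0.3] q [-20.6  16.8  75.3   0.   87.9 -92. ]
cap_wing 0.84 [174.8, 246.6] 2591
cap_wing 0.67 [91.8, 80.8] 2678
cap_wing 0.65 [41.9, 198.0] 2881
keeper_tab 0.66 [178.7, 311.9] 2702
cap 0.92 [91.4, 78.3] 2697
cap 0.63 [175.6, 246.8] 2471
cap 0.59 [39.6, 202.6] 2879
```

View pics/a_w.png

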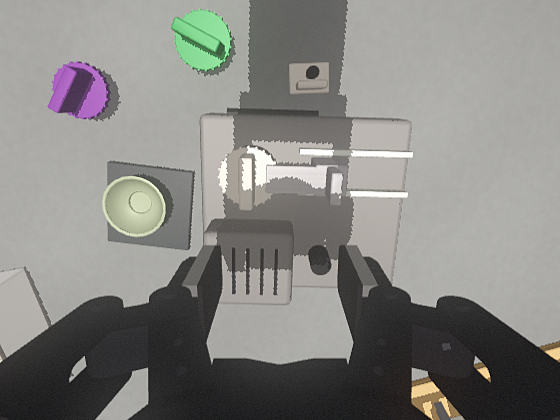

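```bash
python3 - <<'E'
import cv2
a=cv2.imread("pics/a_w.png")[100:310,190:430]
cv2.imwrite("pics/a_crop.png",cv2.resize(cv2.convertScaleAbs(a,alpha=1.0),(672,588),interpolation=cv2.INTER_CUBIC))
E
```

```text
(no output)
```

View pics/a_crop.png

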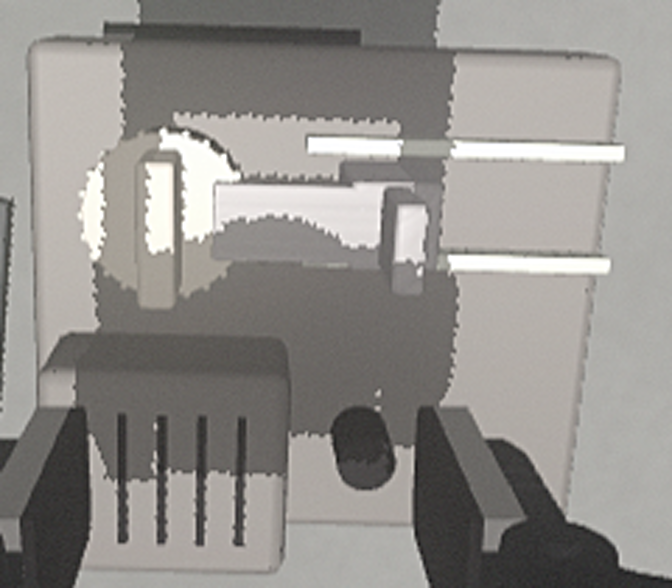

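```bash
cat > ov.py <<'E'
from h import *
def box(cx,cy,z0,z1,lx,ly):
    return np.array([[cx+sx*lx/2,cy+sy*ly/2,z] for z in(z0,z1) for sx,sy in((-1,-1),(1,-1),(1,1),(-1,1))])
def draw(im,p,o,nx,ny,yaw,tabz=.107,keep=0.,s=1,capyaw=0.,capdz=0.,x0=0,y0=0):
    c,sn=np.cos(yaw),np.sin(yaw); R=np.array([[c,-sn,0],[sn,c,0],[0,0,1]]); t=np.array([nx,ny,0])
    def P(X): return (proj(p,X@R.T+t,o)-[x0,y0])*s
    def bx(B,col):
        q=P(B).astype(int)
        for i in range(4):
            for a,b in((i,(i+1)%4),(4+i,4+(i+1)%4),(i,i+4)): cv2.line(im,tuple(map(int,q[a])),tuple(map(int,q[b])),col,1)
    bx(box(0,0,.088,.120,.046,.012),(0,0,255))
    bx(box(0,.076+keep,tabz-.017,tabz+.0155,.028,.010),(255,0,0))
    for z,r,col in((.08,.028,(0,255,0)),(.088,.028,(0,255,255))):
        a=np.linspace(0,2*np.pi,60); q=P(np.c_[r*np.cos(a),r*np.sin(a),0*a+z]).astype(np.int32)
        cv2.polylines(im,[q.reshape(-1,1,2)],True,col,1)
E
python3 - <<'E'
from ov import *
o=env.observe();p=env.get_image("wrist")
im=p["image"][:,:,::-1].copy()[100:310,190:430]; im=cv2.resize(im,None,fx=2.8,fy=2.8,interpolation=cv2.INTER_CUBIC)
draw(im,p,o,.501,-.098,np.radians(-19.5),x0=190,y0=100,s=2.8)
cv2.imwrite("pics/a_ov.png",im)
E
```

```text
(no output)
```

View pics/a_ov.png

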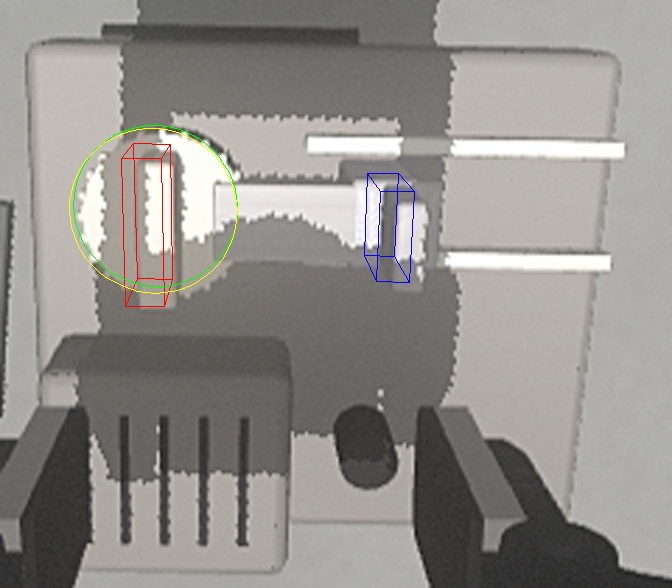

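```bash
python3 - <<'E'
from ov import *
o=env.observe();p=env.get_image("wrist")
im=p["image"][:,:,::-1].copy()[100:310,190:430]; im=cv2.resize(im,None,fx=2.8,fy=2.8,interpolation=cv2.INTER_CUBIC)
draw(im,p,o,.5035,-.0948,np.radians(-18.3),x0=190,y0=100,s=2.8,tabz=.105)
cv2.imwrite("pics/a_ov2.png",im)
p=env.get_image("top")
im=p["image"][:,:,::-1].copy()[180:260,260:360]; im=cv2.resize(im,None,fx=7,fy=7,interpolation=cv2.INTER_CUBIC)
draw(im,p,o,.5035,-.0948,np.radians(-18.3),x0=260,y0=180,s=7,tabz=.105)
cv2.imwrite("pics/t_ov2.png",im)
E
```

```text
(no output)
```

View pics/a_ov2.png

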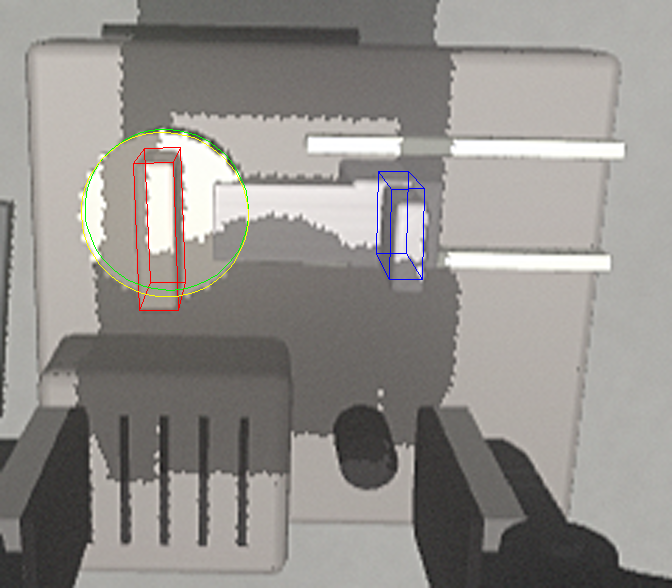

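View pics/t_ov2.png

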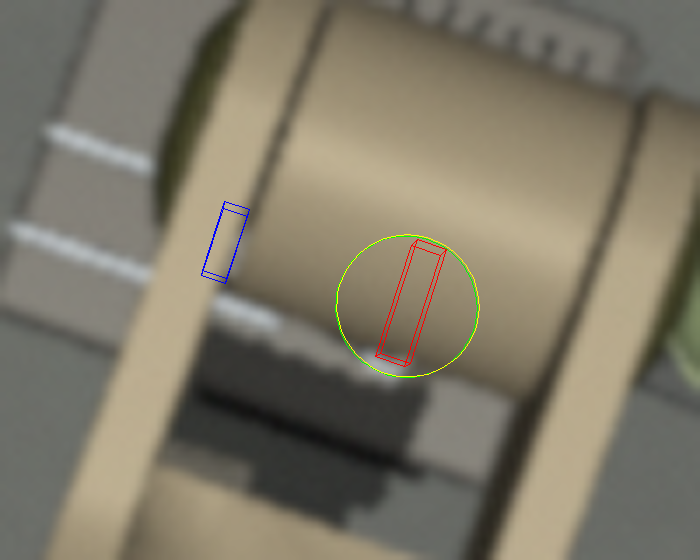

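Request:
carry_out([
  [[0.048,0,-0.0038],[0,0.9,0],0.036],
  [[0,0.04,0],[0,0,0],0.036],
  [[0,0.04,0],[0,0,0],0.036],
  [[0,0.04,0],[0,0,0],0.036],
  [[0,0,0],[0,0,0],0.036],
])

```text
time_s: 4.92
position: [0.5291, -0.0222, 0.1494]
tool_rot: [[0.342, -0.005, -0.94], [0.94, 0.001, 0.342], [-0.0, -1.0, 0.006]]
ft_force: [0.4, -0.4, -1.0]
grip_width: 0.0362
```

```bash
python3 look.py b; python3 - <<'E'
from ov import *
p=env.get_image("scene"); im=p["image"][:,:,::-1][180:290,170:330]; cv2.imwrite("pics/b_s.png",cv2.resize(im,(800,550),interpolation=cv2.INTER_CUBIC))
E
```

```text
t 4.925 pos [ 0.5291 -0.0222  0.1494] yaw 70.03 grip 0.036158011370040044 F [ 0.4 -0.4 -1. ] q [-15.2  24.2  85.   -0.   71.1 -85.3]
cap_wing 0.83 [216.2, 145.6] 6427
cap_wing 0.77 [23.6, 94.5] 4117
keeper_tab 0.67 [218.8, 252.7] 6769
cap 0.95 [26.3, 95.6] 4159
cap 0.65 [215.6, 145.1] 6312
cap 0.53 [207.1, 265.3] 50037
```

View pics/b_w.png

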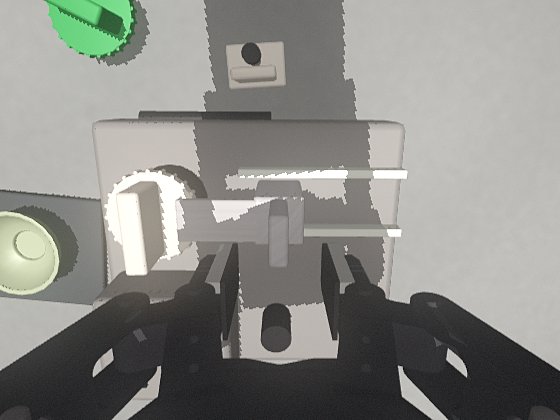

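View pics/b_s.png

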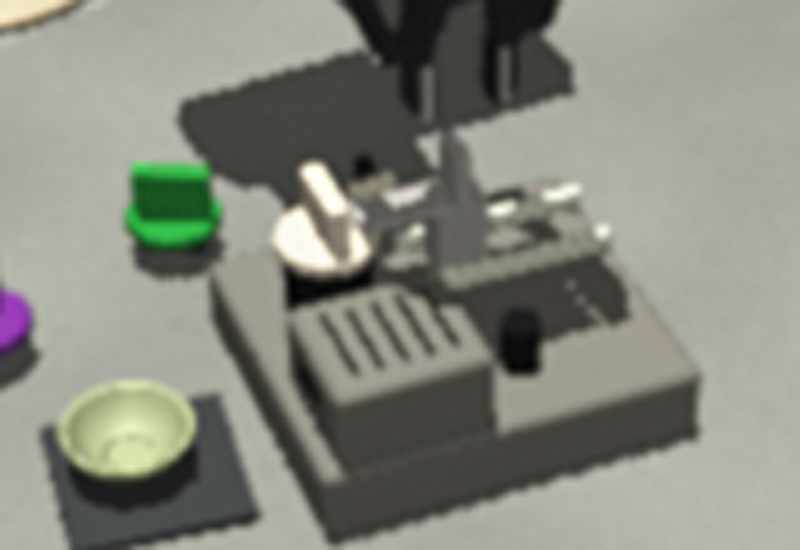

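```bash
python3 - <<'E'
from ov import *
o=env.observe();p=env.get_image("wrist")
im=p["image"][:,:,::-1].copy()
draw(im,p,o,.5035,-.0948,np.radians(-19.6),tabz=.106)
q=proj(p,[[.5291,-.0222,.1215]],o)[0]; print(q); cv2.circle(im,tuple(map(int,q)),3,(255,0,255),-1)
for uv in [(279,205),(279,263)]: print(onz(p,uv,.1215,o))
cv2.imwrite("pics/b_ov.png",cv2.resize(im[110:320,80:400],None,fx=2.5,fy=2.5))
E
```

```text
[279.92718042 229.41135077]
[ 0.51645305 -0.01813381  0.1215    ]
[ 0.54694247 -0.02917622  0.1215    ]
```

View pics/b_ov.png

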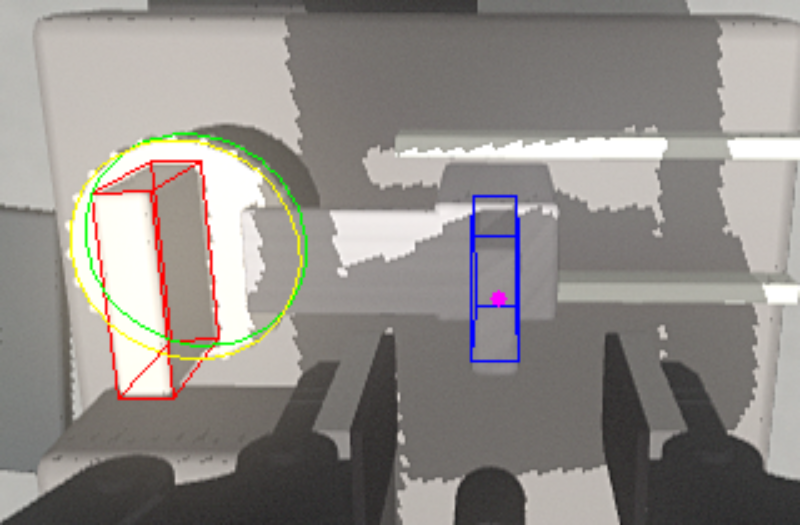

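Request:
carry_out([
  [[0,0.017,-0.002],[0,0,0],0.036],
  [[0,0.017,0],[0,0,0],0.036],
  [[0,0.016,0],[0,0,0],0.036],
  [[0,0,0],[0,0,0],0.036],
  [[0,0,0],[0,0,0],0.005],
  [[0,0,0],[0,0,0],0.005],
  [[0,0,0],[0,0,0],0.005],
  [[0,0,0],[0,0,0],0.005],
], force=40)

```text
time_s: 6.22
position: [0.5327, -0.0234, 0.1024]
tool_rot: [[0.341, 0.002, -0.94], [0.94, -0.001, 0.341], [0.0, -1.0, -0.002]]
ft_force: [-0.2, 0.4, 7.1]
grip_width: 0.0097
```

Request:
carry_out([
  [[0,-0.003,0],[0,0,0],0.005],
  [[0.008,0,0],[0,0,0],0.005],
  [[0.01,0,0],[0,0,0],0.005],
  [[0.01,0,0],[0,0,0],0.005],
  [[0.01,0,0],[0,0,0],0.005],
  [[0.008,0,0],[0,0,0],0.005],
  [[0.006,0,0],[0,0,0],0.005],
  [[0,0,0],[0,0,0],0.005],
])

```text
time_s: 7.22
position: [0.5506, 0.0256, 0.1027]
tool_rot: [[0.341, 0.0, -0.94], [0.94, -0.0, 0.341], [0.0, -1.0, -0.0]]
ft_force: [9.2, -1.3, -18.1]
grip_width: 0.0091
```

```bash
python3 look.py c
```

```text
t 7.225 pos [0.5506 0.0256 0.1027] yaw 70.08 grip 0.00911913476907628 F [  9.2  -1.3 -18.1] q [ -9.6  29.2  85.3  -0.   65.5 -79.7]
cap_wing 0.69 [207.0, 160.8] 60631
cap_wing 0.61 [7.9, 6.5] 281
cap_wing 0.59 [238.1, 32.4] 7177
keeper_tab 0.57 [238.5, 244.7] 10271
keeper_tab 0.26 [203.7, 160.5] 60669
cap 0.82 [237.0, 30.6] 7101
cap 0.68 [7.6, 5.5] 276
```

View pics/c_w.png

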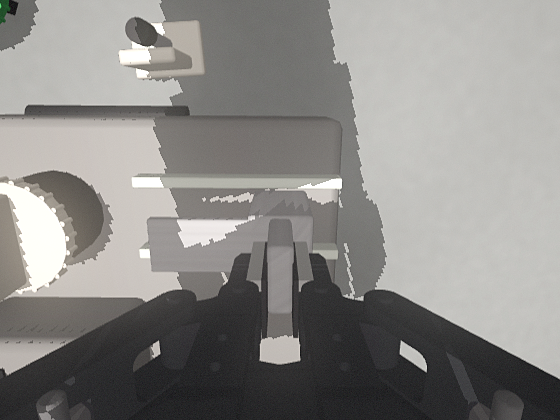

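Request:
carry_out([
  [[0,0.002,-0.001],[0,0,0],0.005],
  [[0.002,0,0],[0,0,0],0.005],
  [[0.002,0,0],[0,0,0],0.005],
  [[0,0,0],[0,0,0],0.005],
])

```text
time_s: 7.92
position: [0.5513, 0.027, 0.1024]
tool_rot: [[0.341, -0.002, -0.94], [0.94, -0.004, 0.341], [-0.005, -1.0, 0.001]]
ft_force: [-5.9, -13.3, 2.0]
grip_width: 0.0091
```

Request:
carry_out([
  [[0.0015,0,0],[0,0,0],0.005],
  [[0,0,0],[0,0,0],0.005],
])

```text
time_s: 8.18
position: [0.5513, 0.0271, 0.1024]
tool_rot: [[0.341, -0.004, -0.94], [0.94, -0.006, 0.341], [-0.007, -1.0, 0.001]]
ft_force: [-9.2, -20.6, 2.7]
grip_width: 0.0091
```

Request:
carry_out([
  [[-0.004,0,0],[0,0,0],0.005],
  [[0,0,0],[0,0,0],0.005],
])

```text
time_s: 8.43
position: [0.5511, 0.0267, 0.1025]
tool_rot: [[0.341, -0.0, -0.94], [0.94, -0.0, 0.341], [-0.0, -1.0, 0.0]]
ft_force: [-2.5, -1.5, 0.2]
grip_width: 0.0092
```

Request:
carry_out([
  [[0,0,0],[0,0,0],0.02],
  [[0,0,0],[0,0,0],0.02],
  [[0.004,0,0],[0,0,0],0.02],
  [[0.004,0,0],[0,0,0],0.02],
  [[0,0,0],[0,0,0],0.02],
])

```text
time_s: 9.05
position: [0.5532, 0.0318, 0.1023]
tool_rot: [[0.34, -0.003, -0.94], [0.94, -0.006, 0.34], [-0.006, -1.0, 0.001]]
ft_force: [-6.3, -17.3, 3.0]
grip_width: 0.0201
```

Request:
carry_out([
  [[-0.007,0,0],[0,0,0],0.036],
  [[0,0,0],[0,0,0],0.036],
  [[0,-0.03,0],[0,0,0],0.036],
  [[0,-0.06,0],[0,0,0],0.036],
  [[-0.05,0,0],[0,0,0],0.05],
  [[-0.05,0,0],[0,0,0],0.05],
  [[-0.028,0,0],[0,0,0],0.05],
  [[0,0,0],[0,0,0],0.05],
])

```text
time_s: 10.05
position: [0.5079, -0.0936, 0.1924]
tool_rot: [[0.343, 0.0, -0.939], [0.939, 0.0, 0.343], [0.0, -1.0, -0.0]]
ft_force: [0.9, -0.6, 0.1]
grip_width: 0.0502
```

```bash
python3 look.py d;  python3 - <<'E'
from ov import *
o=env.observe();p=env.get_image("wrist")
im=p["image"][:,:,::-1].copy()
draw(im,p,o,.5035,-.0948,np.radians(-19.6),tabz=.106,keep=.055)
q=proj(p,[[o["position"][0],o["position"][1],.12]],o)[0]; print(q); cv2.circle(im,tuple(map(int,q)),3,(255,0,255),-1)
cv2.imwrite("pics/d_ov.png",cv2.resize(im[110:350,150:500],None,fx=2.2,fy=2.2))
E
```

```text
t 10.05 pos [ 0.5079 -0.0936  0.1924] yaw 69.96 grip 0.050190709837036045 F [ 0.9 -0.6  0.1] q [-23.6  20.3  83.5   0.   76.2 -93.6]
cap_wing 0.81 [86.6, 57.3] 4466
cap_wing 0.71 [26.4, 209.7] 3457
cap_wing 0.69 [191.0, 277.2] 4919
keeper_tab 0.87 [193.7, 441.0] 5464
cap 0.96 [26.4, 215.7] 3443
cap 0.63 [87.9, 56.6] 4440
cap 0.59 [190.1, 276.0] 4849
[280.09438841 210.15579234]
```

View pics/d_ov.png

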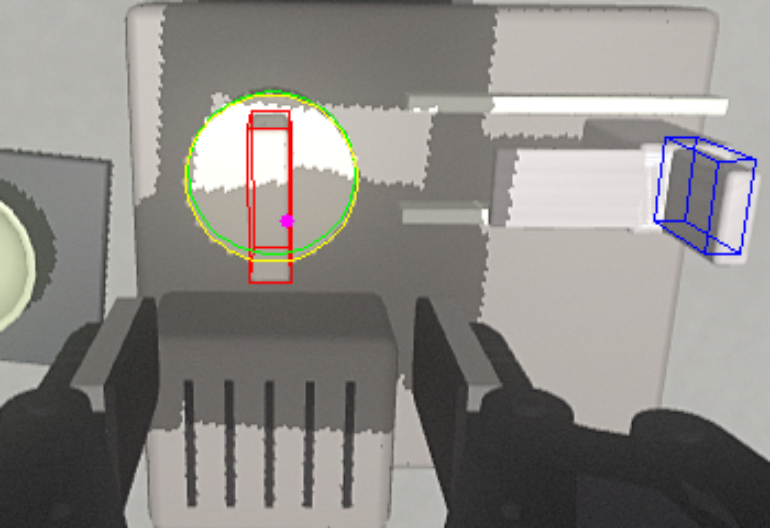

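Request:
carry_out([
  [[-0.0026,0.03,0.0037],[0,0,0],0.036],
  [[0,0.03,0],[0,0,0],0.036],
  [[0,0.02,0],[0,0,0],0.036],
  [[0,0.015,0],[0,0,0],0.036],
  [[0,0,0],[0,0,0],0.008],
  [[0,0,0],[0,0,0],0.008],
  [[0,0,0],[0,0,0],0.008],
  [[0,0,0],[0,0,0],0.008],
], force=40)

```text
time_s: 11.3
position: [0.5039, -0.0939, 0.0978]
tool_rot: [[0.34, 0.001, -0.94], [0.94, -0.0, 0.34], [-0.0, -1.0, -0.001]]
ft_force: [-1.2, -1.4, -0.5]
grip_width: 0.0109
```

Request:
carry_out([
  [[0,0,0],[0,-5,0],0.008],
  [[0,0,0],[0,-5,0],0.008],
  [[0,0,0],[0,0,0],0.008],
])

```text
time_s: 11.68
position: [0.5038, -0.0944, 0.0978]
tool_rot: [[0.175, 0.001, -0.985], [0.985, -0.001, 0.175], [-0.0, -1.0, -0.001]]
ft_force: [-2.6, -4.2, 3.4]
grip_width: 0.0114
```

```bash
python3 look.py e; python3 -c "
from rig import env;print(env.observe()['wrist_torque'])"
```

```text
t 11.675 pos [ 0.5038 -0.0944  0.0978] yaw 79.91 grip 0.011395647765675636 F [-2.6 -4.2  3.4] q [ -23.9   26.3   91.8   -0.    61.8 -103.8]
cap_wing 0.57 [38.6, 16.9] 2650
keeper_tab 0.72 [285.3, 500.0] 9707
cap 0.9 [38.7, 16.2] 2628
cap 0.69 [11.1, 228.3] 1997
cap 0.62 [234.9, 278.6] 8639
[-0.9725579   0.54474367 -1.57246366]
```

View pics/e_w.png

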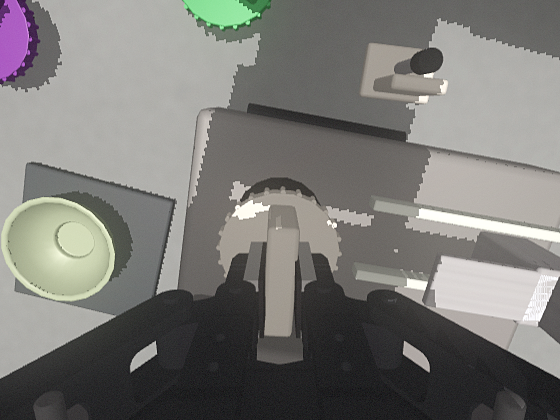

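Anticlockwise, the torque rises to -1.6 N m and the wing slips in the pads, so that way is the stop. I try clockwise.

Request:
carry_out([
  [[0,0,0],[0,8,0],0.008],
  [[0,0,0],[0,8,0],0.008],
  [[0,0,0],[0,8,0],0.008],
  [[0,0,0],[0,0,0],0.008],
])

```text
time_s: 12.38
position: [0.5038, -0.0935, 0.0973]
tool_rot: [[0.557, 0.0, -0.83], [0.83, 0.0, 0.557], [0.0, -1.0, 0.0]]
ft_force: [-0.1, -0.9, -1.1]
grip_width: 0.0111
```

```bash
python3 look.py f; python3 -c "
from rig import env;print(env.observe()['wrist_torque'])"
```

```text
t 12.375 pos [ 0.5038 -0.0935  0.0973] yaw 56.14 grip 0.011148312531839136 F [-0.1 -0.9 -1.1] q [-23.8  26.3  91.9   0.   61.8 -79.9]
cap_wing 0.97 [30.4, 129.6] 6929
cap_wing 0.79 [235.1, 278.0] 8668
cap_wing 0.73 [171.7, 4.6] 558
keeper_tab 0.56 [199.1, 501.7] 10045
cap 0.72 [236.5, 282.7] 8916
cap 0.7 [32.9, 132.6] 6936
cap 0.7 [171.8, 2.7] 546
[ 0.01772743 -0.01259096  0.0031952 ]
```

View pics/f_w.png

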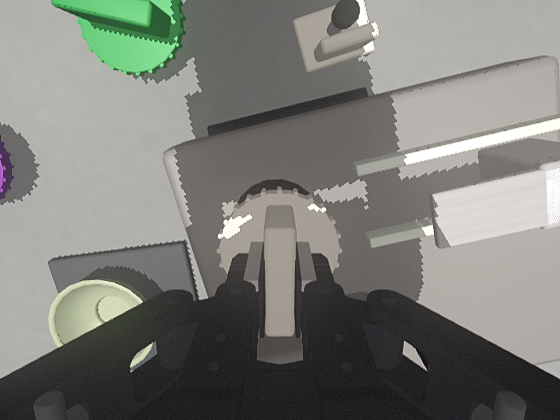

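Clockwise turns freely with almost no torque. I continue to about 67°.

Request:
carry_out([
  [[0,0,0],[0,7.5,0],0.008],
  [[0,0,0],[0,7.5,0],0.008],
  [[0,0,0],[0,7.5,0],0.008],
  [[0,0,0],[0,7.5,0],0.008],
  [[0,0,0],[0,7.5,0],0.008],
  [[0,0,0],[0,7.5,0],0.008],
  [[0,0,0],[0,7.5,0],0.008],
  [[0,0,0],[0,0,0],0.008],
])

```text
time_s: 13.58
position: [0.5032, -0.0934, 0.0973]
tool_rot: [[0.998, -0.001, -0.065], [0.065, 0.001, 0.998], [-0.001, -1.0, 0.001]]
ft_force: [-4.1, 2.4, 2.2]
grip_width: 0.0112
```

```bash
python3 look.py g; python3 -c "
from rig import env;print(env.observe()['wrist_torque'])"
```

```text
t 13.575 pos [ 0.5032 -0.0934  0.0973] yaw 3.73 grip 0.011155788740290854 F [-4.1  2.4  2.2] q [-23.8  26.3  91.9   0.   61.9 -27.5]
cap_wing 0.97 [209.5, 55.5] 7479
cap_wing 0.81 [236.8, 279.2] 8854
cap_wing 0.54 [55.7, 174.5] 4560
keeper_tab 0.71 [54.8, 373.9] 8533
cap 0.86 [211.8, 61.4] 7512
cap 0.81 [233.7, 281.5] 8798
[0.60729496 0.83030139 0.00806859]
```

View pics/g_w.png

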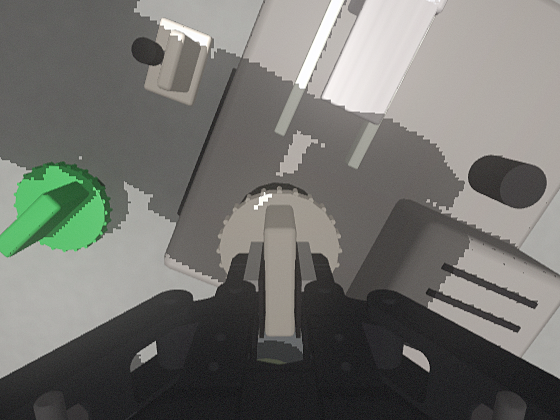

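Request:
carry_out([
  [[-0.0006,0,0.0004],[0,0,0],0.008],
  [[0,-0.005,0],[0,0,0],0.008],
  [[0,-0.005,0],[0,0,0],0.008],
  [[0,0,0],[0,0,0],0.008],
])

```text
time_s: 14.28
position: [0.5037, -0.0938, 0.108]
tool_rot: [[0.998, 0.002, -0.063], [0.063, -0.001, 0.998], [0.002, -1.0, -0.001]]
ft_force: [-0.3, 0.5, -1.5]
grip_width: 0.0113
```

Request:
carry_out([
  [[0,-0.012,0],[0,0,0],0.008],
  [[0,-0.012,0],[0,0,0],0.008],
  [[0,-0.013,0],[0,0,0],0.008],
  [[0,-0.0125,0],[0,0,0],0.008],
  [[0,0,0],[0,0,0],0.008],
  [[0,0,0],[0,0,0],0.008],
])

```text
time_s: 15.02
position: [0.5029, -0.0934, 0.1566]
tool_rot: [[0.998, -0.001, -0.063], [0.063, 0.0, 0.998], [-0.001, -1.0, 0.0]]
ft_force: [0.1, 0.3, -0.1]
grip_width: 0.0109
```

```bash
python3 look.py k; python3 - <<'E'
from h import *
p=env.get_image("scene"); im=p["image"][:,:,::-1][160:290,150:330]; cv2.imwrite("pics/k_s.png",cv2.resize(im,(792,572),interpolation=cv2.INTER_CUBIC))
E
```

```text
t 15.025 pos [ 0.5029 -0.0934  0.1566] yaw 3.6 grip 0.010863623820802462 F [ 0.1  0.3 -0.1] q [-23.8  22.   87.4  -0.   70.6 -27.4]
cap_wing 0.97 [317.2, 118.1] 600
cap_wing 0.95 [235.1, 277.7] 8885
cap_wing 0.63 [190.5, 103.6] 4552
keeper_tab 0.91 [49.2, 351.8] 6437
cap 0.83 [314.6, 113.2] 590
cap 0.8 [237.7, 279.8] 8772
cap 0.76 [191.0, 105.5] 4615
```

View pics/k_s.png

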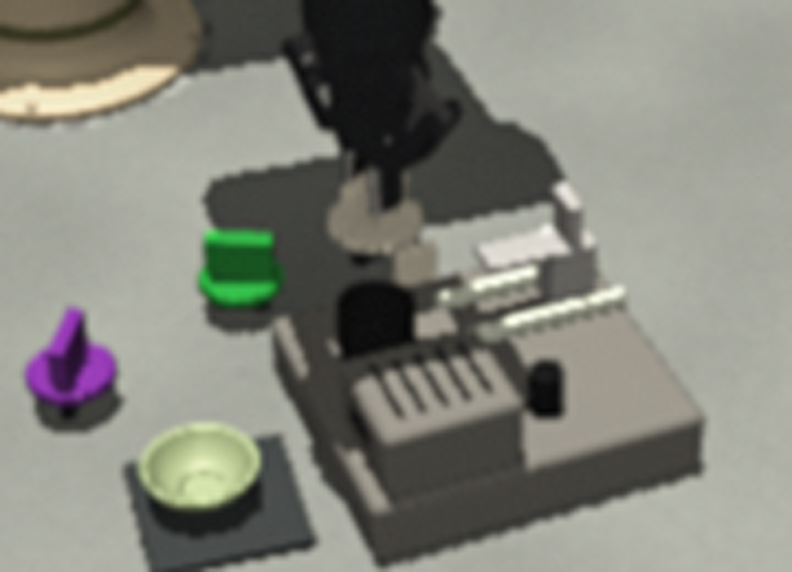

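View pics/k_w.png

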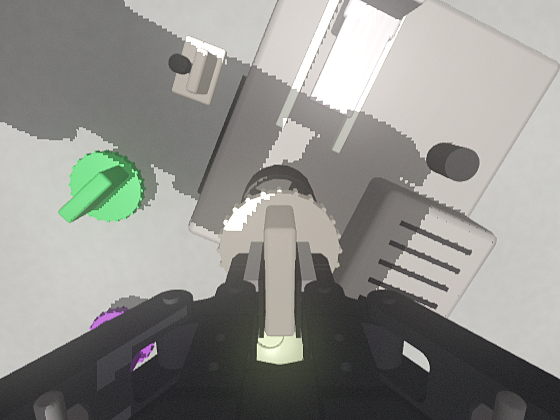

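```bash
python3 - <<'E'
from rig import env
print(env.close_job())
E
```

```text
the job is handed in; nothing more can be done
None
```

The steel keeper is back against its end stop, and the cap is off and held about 59 mm above its seat. I handed the job in at about 15 s.

- **Keeper:** I pulled it back by its tab, then pushed it again with one finger until it stopped firmly at about 18 N. A wrist picture afterwards showed the tab at the position expected for the full 55 mm, slightly beyond it if anything. The measured pull was 53.8 mm, about 1 mm short of nominal.
- **Direction:** Turning the cap anticlockwise hit a stop, with about 1.6 N m of resistance, and the wing slipped a little in the pads. Clockwise turned freely, so this tank opens clockwise. I turned it about 67°.
- **Lift:** The cap came up with almost no resistance. It is within about 1 mm sideways of where it sat on the neck, and upright. The gripper still holds the wing, set to 40 N.
- **Surroundings:** In the last pictures the green and purple look-alikes, dish, slate tile and probe holder look undisturbed. I did not measure their positions. The tub, tongs and jar were outside the crop I checked, and the arm did not go near them.

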